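# Tighten the pole mount with its ratchet handle

## Task

A screen is to be hung on the upright round pole, so the bolt of the desk mount that carries this pole must be made tight: swing that mount's ratchet handle back and forth between its two stops (clockwise seen from above drives the bolt, the way back only clicks) until the bolt's pointer is fully home against its stop block, pointing at the pole. Turn the bolt only by its handle, not by the pointer, and leave the handle of the other mount, the one with the short square socket, alone.

Things in the scene. Friction and masses are not known exactly. Their poses are not given: they have to be found in the camera images.
- pole_mount: The mount to work on, fixed: dark foot plate (210 x 110 mm), round grey gear housing (94 mm across, to 31 mm high), upright round bare-metal pole (36 mm across, 210 mm high). Origin on the desk on the bolt axis; +x to the pole, 98 mm out. The handle points to -x at mid-swing, +-35 degrees between two 52 mm high cheeks. The bolt turns clockwise only, to a hard stop that blocks the handle too.
- pole_grip (a point): Mid-height of the upright round black grip (22 mm across, 47 to 102 mm above the desk) at the end of the pole mount's handle bar, 140 mm from the bolt axis, 75 mm up. Moved clockwise seen from above (mount's +y) it drives the bolt, about 4 N; back (-y) is free, 1 N. Stays where left. 18 teeth: up to 20 degrees pass before it bites. Pinch it from above or push it from the side.
- pole_pointer: Flat steel pointer bar (10 mm wide) on top of the pole mount's bolt, 62 to 72 mm above the desk, turning with it. Origin on the bolt axis; its +x runs to its long end, 60 mm out. Starts 110 to 150 degrees counter-clockwise (from above) of the mount's +x; tight, it lies along the mount's +x, against a dark 72 mm high stop block just in front of the pole.
- socket_grip (a point): Mid-height of the same upright black grip (22 mm across, 75 mm above the desk) on the handle of the other mount, which is alike but carries a short square open socket (44 mm wide, top 65 mm above the desk) in place of the pole. To be left alone. The two mounts may stand either way round, left or right.

How it is judged (in metres and radians):
At the end, for the whole second after the job is handed in: The pole mount's pointer lies within 10 degrees of pointing straight at the pole (against its stop block) and is at rest (angle between the x axis of pole_pointer and the x axis of pole_mount, either way round below 0.175 rad and angular speed of pole_pointer below 0.1 rad/s); the robot touches nothing.
It fails at once if the handle of the mount with the square socket is moved by more than 30 mm (distance of socket_grip from where it was at the start of the episode above 0.03 m).
It fails at once if the pole mount's pointer is pushed directly by the robot (contact force between any of the fingers, the arm and pole_pointer above 2 N).
It also fails if it takes over 58 s, if anything falls off the work surface, if the arm or the gripper's body presses on something with over 40 N, if the wrist force passes 120 N, or if a joint passes its speed limit or range.

## Robot

A 6-joint arm with a two-finger parallel gripper is mounted at the origin on the work surface. World frame = base frame: x ahead of the robot, y to its left, z up, the work surface at z = 0. Lengths are in mm, angles in rad, forces in N, time in s.
With the tool pointing down it reaches from about 300 to 850 mm from the base axis. Payload 4.2 kg.
Tool frame: the origin (TCP) lies at the very end of the fingers, on their centre line; the grasp point (between the pads) lies 19 mm behind it; z points along the fingers, x is the direction in which the jaws open and shut, and the axes are right-handed (so a half turn about z gives the same grasp; the last joint's range is limited). The gripper opens to 91 mm and grips with 3 to 60 N. Pads are 32 mm wide; open, the fingers measure 118 mm over their backs; the gripper's body (76 mm by 178 mm) begins 60 mm behind the grasp point.
Start: joints at [-1.316, 0.32, 1.565, -0, 1.257, -0.02], TCP at [156.032, -553.441, 213.976] pointing down, gripper open.
Joint ranges: [-3.11, 3.11], [-0.84, 2.01], [0.21, 2.61], [-1.34, 4.49], [0.05, 2.63], [-2.56, 2.56]. Speed limits (rad/s): [2.57, 2.57, 3.14, 3.14, 3.14, 3.14].

## Interface

Orientations are given as a rotation vector (axis times angle).
In Python, from workcell import manip, vision gives the robot as it stands.
- The arm moves only by the tool carry_out, never from a script. Its argument "moves" is a list of rows, each an object with "linear": the shift along the tool's x, y, z in units of 40 mm (1.0 is 40 mm), a list of three; "dr": the turn, a rotation vector about the tool's x, y, z in units of 5 degrees (1.0 is 5 degrees), a list of three. A call has 1 to 20 rows; each row shifts and turns the pose as measured when the row begins, along the tool's axes as they then stand; what a row does not reach is not made up. A row lasts 1/12 s, in which the tool goes at most 41.7 mm and 7.16 degrees, less where a joint would pass 70% of its speed; a pose out of reach is approached as far as the arm can. A call is refused whole if a number of a shift passes 1 or a number of a turn 1, either way. A call with a gripper value outside its range is refused whole. "gripper" is the finger opening in mm, from 0 to 91.2, set as the call begins (left out, the last holds). The fingers move at their own pace and stop on an object; "squeeze" is the grip in N (left out, the last holds). Time passes only in rows, so rows that do not move let the fingers close. It gives the time, the measured TCP pose, the force and the opening at its end, in the units of the state.
- manip.observe(): the state, without advancing time (a new reading comes with each control period).
- vision.snapshot(name): name is "side" or "top" or "wrist"; returns the picture (400x640x3 uint8, red, green, blue); there is no depth.
- vision.camera_params(name): a dict with "intrinsics" (3x3 intrinsics, pixels), "R" (3x3) and "t" (3): a world point X has camera coordinates R X + t. Camera axes: x right, y down, z forward; pixel columns grow to the right and rows downward; lengths in mm; the calibration is good to about 2 mm. A picture is of the moment at which its call begins: read the wrist's pose just before it. camera_params takes no time and is no camera call; for the wrist camera it gives the pose at the moment of the call.
- manip.hand_in(): hands the job in, once; it reports no verdict.
Trained networks look in the newest picture that a camera, given by its name, has taken for a name from the list of things; names that differ only in an ending like _2 or _b are one class to them, and where a whole thing is asked for, a point or a joint stands for the part that bears it (a point fixed in the world has none). Each returns a list of dicts, best first, with "p" (0 to 1); they miss things now and then, are a little off and sometimes report something else, mostly with a low value. They report only what shows in the picture. A call takes as long as a camera call.
- vision.silhouettes(camera, name): "pixels" (400x640 bool, what is visible of it).
- vision.place_of(camera, name): "location" ([x, y, z] in mm, in the coordinates of the camera as it stood for that picture, good to about 4 mm: a listed point, or the origin of a listed thing).
The state is a dict: "t": time; "qpos": joint angles; "dq": joint speeds; "tau": joint torques, N m; "eef_pos": TCP position; "ee_rot": TCP orientation; "wrist_force": force on the tool from outside, world axes, zero at the start; "wrist_torque": the same for the moment, N m; "finger_gap": finger opening in mm.
Only numpy, scipy, OpenCV 4.12 (cv2) and the standard library are available. Lean on these libraries where they do the work, as an engineer would, in place of code of your own. Each camera call takes 0.05 s, during which the arm holds its last target.

## Working session

There is one attempt and no reset: what is moved stays moved. The work goes in short steps, Python scripts to look and compute and a tool call to move; the robot and the scene stay as the last step left them, time stands still between calls to the robot, and variables do not carry over. Pictures are saved under pics/ and viewed, and the job is handed in when it is done.

Besides the shell and the picture viewer there is one more tool, called after ">>>" by a JSON object that holds its "name" and its "arguments", one argument or row to a line. carry_out: Moves the arm, as the interface text tells. Its arguments: {"type":"object","properties":{"moves":{"type":"array"},"gripper":{"type":"number"},"squeeze":{"type":"number"}},"required":["moves"]}

```bash
mkdir -p pics; ls; cat > h.py <<'E'
import numpy as np, cv2
from workcell import manip, vision
from scipy.spatial.transform import Rotation as Rn
def snap(n,f):
    im=vision.snapshot(n); cv2.imwrite('pics/'+f,im[:,:,::-1]); return im
def world(cam,p):
    c=vision.camera_params(cam); R=np.array(c['R']);t=np.array(c['t'])
    return R.T@(np.array(p)-t)
def proj(cam,X):
    c=vision.camera_params(cam); q=np.array(c['R'])@np.array(X)+np.array(c['t']); q=np.array(c['intrinsics'])@q; return q[:2]/q[2]
def places(cam,names):
    for n in names:
        for d in vision.place_of(cam,n)[:3]:
            w=world(cam,d['location']); print(cam,n,round(d['p'],2),w.round(1),proj(cam,w).round(0))
E
python3 - <<'E'
from h import *
s=manip.observe(); print(s['t'],s['eef_pos'],s['ee_rot'],s['finger_gap'])
for c in ['top','side']:
    snap(c,c+'0.png'); places(c,['pole_mount','pole_grip','pole_pointer','socket_grip'])
print(manip.observe()['t'])
E
```

```text
pics
0.0 [ 155.90255325 -552.89596795  213.10760649] [-2.50384222e+00  1.89550955e+00  2.23879202e-03] 91.29929682510839
top pole_mount 0.68 [ 641.7 -214.9    2. ] [390. 160.]
top pole_grip 0.64 [ 517.1 -146.9   75.5] [365. 213.]
top pole_pointer 0.64 [ 645.5 -221.3   62.7] [398. 154.]
top socket_grip 0.75 [449.4 214.2  71.2] [196. 247.]
side pole_mount 0.58 [ 6.382e+02 -2.133e+02  4.000e-01] [344. 155.]
side pole_grip 0.72 [ 520.3 -150.1   79.5] [382. 159.]
side pole_pointer 0.52 [ 642.9 -213.8   58.4] [342. 132.]
side socket_grip 0.93 [452.9 206.7  76.6] [311. 317.]
0.5
```

View pics/top0.png

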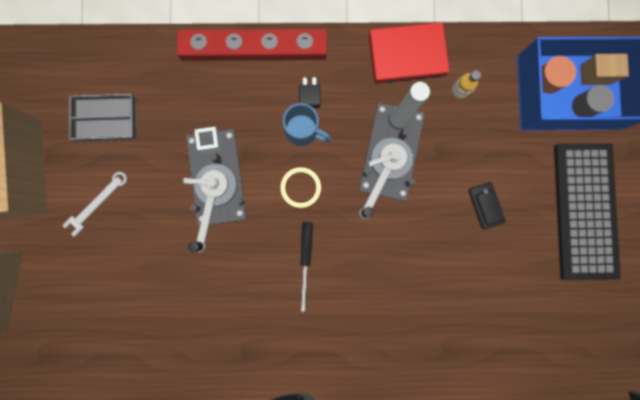

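View pics/side0.png

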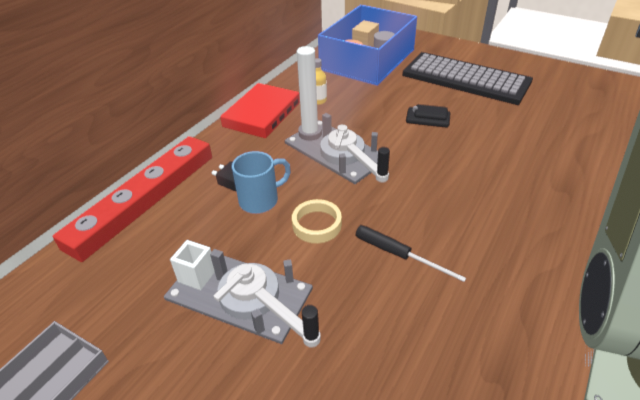

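```bash
cat >> h.py <<'E'
def ray(cam,px,z):
    c=vision.camera_params(cam); R=np.array(c['R']);t=np.array(c['t'])
    d=R.T@np.linalg.inv(np.array(c['intrinsics']))@np.array([px[0],px[1],1.]); C=-R.T@t
    return C+d*(z-C[2])/d[2]
E
python3 - <<'E'
from h import *
from workcell import vision
im=cv2.imread('pics/top0.png')[60:240,320:460]; cv2.imwrite('pics/c0.png',cv2.resize(im,None,fx=3.3,fy=3.3,interpolation=2))
print('poletop',ray('top',(420,91),210)); print('ptr tip',ray('top',(371,162),70)); print('grip top',ray('top',(365,213),102), ray('top',(365,213),75))
print('side poletop',ray('side',(307,50),210))
for px in [(380,105),(423,115),(407,199),(361,190)]: print(ray('top',px,6))
E
```

```text
poletop [ 737.52210039 -236.41500403  210.        ]
ptr tip [ 626.99957707 -161.63967646   70.        ]
grip top [ 515.28294309 -142.48503965  102.        ] [ 516.71213349 -145.91800124   75.        ]
side poletop [ 734.57095336 -236.19752272  210.        ]
[ 770.76198971 -194.35867912    6.        ]
[ 746.37368294 -293.65145924    6.        ]
[ 551.42169555 -251.40789001    6.        ]
[ 573.10607073 -146.55096241    6.        ]
```

View pics/c0.png

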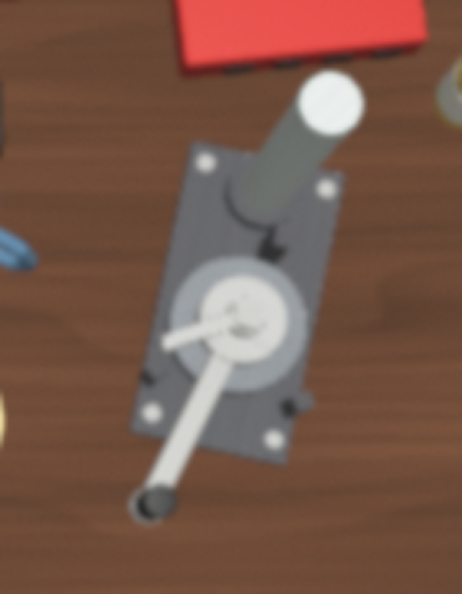

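The pole mount is the right one in the top view. Its bolt is at about (641,-214.5), with mount +x at -13°. The grip is at (518,-148), so the handle angle is 151.5° with stops at about 132° and 202°. The pointer is about 118° from home. I'll move over the grip with a loose cage.

>>> {"name": "carry_out", "arguments": {
  "moves": [
    {"linear": [-0.5,-0.8,0],"dr": [0,0,0]},
    {"linear": [-0.5,-0.8,0],"dr": [0,0,0]},
    {"linear": [-0.5,-0.8,0],"dr": [0,0,0]},
    {"linear": [-0.5,-0.8,0],"dr": [0,0,0]},
    {"linear": [-0.5,-0.8,0],"dr": [0,0,0]},
    {"linear": [-0.5,-0.8,0],"dr": [0,0,0]},
    {"linear": [-0.5,-0.8,0],"dr": [0,0,0]},
    {"linear": [-0.5,-0.8,0],"dr": [0,0,0]},
    {"linear": [-0.5,-0.8,0],"dr": [0,0,0]},
    {"linear": [-0.5,-0.8,0],"dr": [0,0,0]},
    {"linear": [-0.5,-0.8,0],"dr": [0,0,0]},
    {"linear": [-0.5,-0.8,0],"dr": [0,0,0]}
  ],
  "gripper": 40
}}

```text
t: 1.5
eef_pos: [469.9, -211.6, 213.4]
ee_rot: [2.488, -1.912, 0.01]
wrist_force: [0.8, 0.3, 1.4]
finger_gap: 39.9
```

>>> {"name": "carry_out", "arguments": {
  "moves": [
    {"linear": [0,0,0],"dr": [0,0,1]},
    {"linear": [0,0,0],"dr": [0,0,1]},
    {"linear": [0,0,0],"dr": [0,0,1]},
    {"linear": [0,0,0],"dr": [0,0,1]},
    {"linear": [0,0,0],"dr": [0,0,1]},
    {"linear": [0,0,0],"dr": [0,0,1]},
    {"linear": [0,0,0],"dr": [0,0,1]},
    {"linear": [0,0,0],"dr": [0,0,1]},
    {"linear": [0,0,0],"dr": [0,0,1]}
  ]
}}

```text
t: 2.25
eef_pos: [476.8, -202.6, 213.7]
ee_rot: [-1.537, 2.736, -0.012]
wrist_force: [-0.3, -0.1, -0.3]
finger_gap: 39.9
```

```bash
cat >> h.py <<'E'
B=np.array([641,-214.5])
def rep(g=None):
    s=manip.observe(); p=np.array(s['eef_pos']); R=Rn.from_rotvec(s['ee_rot']).as_matrix()
    r=p[:2]-B; th=np.degrees(np.arctan2(r[1],r[0]))%360
    print('t',round(s['t'],2),'p',p.round(1),'q6',round(s['qpos'][5],2),'F',np.round(s['wrist_force'],1),'F_tool',(R.T@np.array(s['wrist_force'])).round(1),'gap',round(s['finger_gap'],1))
    print('theta',th.round(1),'r',np.linalg.norm(r).round(1),'tool y ang',(np.degrees(np.arctan2(R[1,1],R[0,1]))%360).round(1),'tilt z',R[:,2].round(3))
    if g is not None: print('to goal (units)',(R.T@(np.array(g)-p)/40).round(2))
E
python3 -c "
from h import *
rep([518.5,-148,60])"
```

```text
t 2.25 p [ 476.8 -202.6  213.7] q6 1.7 F [-0.3 -0.1 -0.3] F_tool [0.3 0.2 0.3] gap 39.9
theta 175.9 r 164.6 tool y ang 148.6 tilt z [ 0.006 -0.005 -1.   ]
to goal (units) [-1.71 -0.15  3.84]
```

>>> {"name": "carry_out", "arguments": {
  "moves": [
    {"linear": [-0.85,-0.07,0],"dr": [0,0,-0.5]},
    {"linear": [-0.85,-0.07,0],"dr": [0,0,0]},
    {"linear": [0,0,0.8],"dr": [0,0,0]},
    {"linear": [0,0,0.8],"dr": [0,0,0]},
    {"linear": [0,0,0.2],"dr": [0,0,0]},
    {"linear": [0,0,0],"dr": [0,0,0]}
  ]
}}

```text
t: 2.75
eef_pos: [520.6, -146.0, 142.4]
ee_rot: [-1.589, 2.7, -0.022]
wrist_force: [-0.3, 0.4, -0.2]
finger_gap: 40.0
```

```bash
python3 -c "
from h import *
rep([518.5,-148,60])
snap('side','s1.png')
snap('wrist','w1.png'); places('side',['pole_grip']); places('wrist',['pole_grip','pole_pointer','pole_mount'])"
```

```text
t 2.75 p [ 520.6 -146.   142.4] q6 1.79 F [-0.3  0.4 -0.2] F_tool [-0.2  0.5  0.2] gap 40.0
theta 150.4 r 138.6 tool y ang 150.9 tilt z [ 0.014 -0.008 -1.   ]
to goal (units) [0.07 0.05 2.06]
side pole_grip 0.72 [ 518.  -151.1   80.2] [384. 158.]
wrist pole_grip 0.67 [ 518.6 -151.4   75. ] [330. 210.]
wrist pole_pointer 0.93 [ 640.2 -217.6   68.8] [329.   2.]
wrist pole_mount 0.89 [ 644.  -215.1    2.8] [322.  22.]
```

View pics/w1.png

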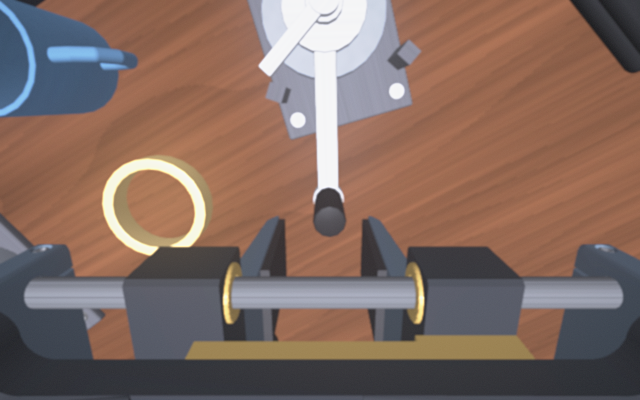

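View pics/s1.png

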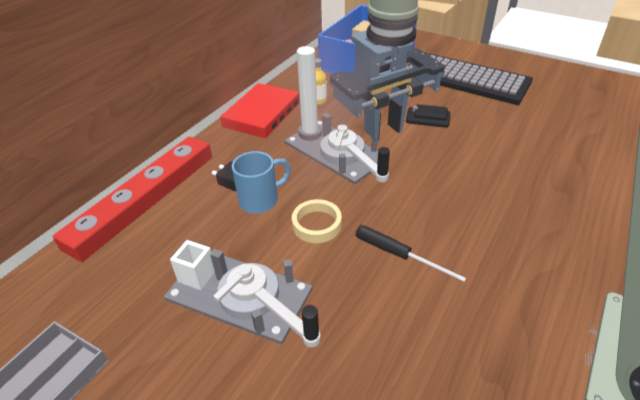

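>>> {"name": "carry_out", "arguments": {
  "moves": [
    {"linear": [0.04,0.03,0.6],"dr": [0,0,0]},
    {"linear": [0.04,0.03,0.6],"dr": [0,0,0]},
    {"linear": [0,0,0.6],"dr": [0,0,0]},
    {"linear": [0,0,0.3],"dr": [0,0,0]},
    {"linear": [0,0,0],"dr": [0,0,0]}
  ]
}}

```text
t: 3.47
eef_pos: [525.9, -152.7, 66.4]
ee_rot: [-1.576, 2.689, -0.05]
wrist_force: [-0.4, 0.0, 0.1]
finger_gap: 39.9
```

```bash
python3 -c "
from h import *
rep([518.5,-148,60])
snap('side','s2.png')
snap('wrist','w2.png')"
```

```text
t 3.47 p [ 525.9 -152.7   66.4] q6 1.78 F [-0.4  0.   0.1] F_tool [ 0.2  0.4 -0.1] gap 39.9
theta 151.8 r 130.6 tool y ang 150.8 tilt z [ 0.038 -0.015 -0.999]
to goal (units) [-0.01  0.23  0.15]
```

View pics/w2.png

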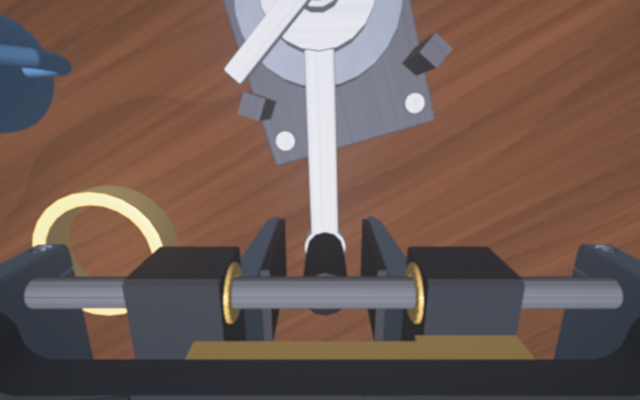

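View pics/s2.png

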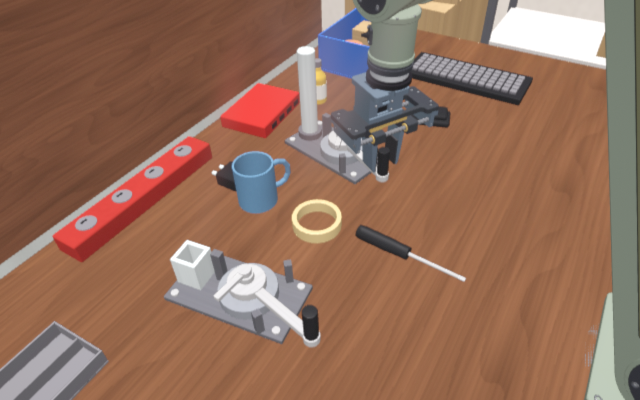

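>>> {"name": "carry_out", "arguments": {
  "moves": [
    {"linear": [0,0.25,0.1],"dr": [-0.5,0,0]},
    {"linear": [0,0,0],"dr": [0,0,0]},
    {"linear": [0,0,0],"dr": [0,0,0]}
  ],
  "gripper": 28,
  "squeeze": 20
}}

```text
t: 3.82
eef_pos: [521.5, -149.3, 68.5]
ee_rot: [-1.583, 2.701, -0.004]
wrist_force: [0.1, -0.3, -0.7]
finger_gap: 28.1
```

```bash
python3 -c "
from h import *
rep()"
```

```text
t 3.82 p [ 521.5 -149.3   68.5] q6 1.77 F [ 0.1 -0.3 -0.7] F_tool [ 0.2 -0.3  0.7] gap 28.1
theta 151.4 r 136.1 tool y ang 150.7 tilt z [ 0.01   0.003 -1.   ]
```

>>> {"name": "carry_out", "arguments": {
  "moves": [
    {"linear": [0.3,0,0.05],"dr": [0,0,-1]},
    {"linear": [0.3,0,0.05],"dr": [0,0,-1]},
    {"linear": [0.3,0,0],"dr": [0,0,-1]},
    {"linear": [0.3,0,0],"dr": [0,0,-1]},
    {"linear": [0.3,0,0],"dr": [0,0,-1]},
    {"linear": [0.3,0,0],"dr": [0,0,-1]}
  ]
}}

```text
t: 4.32
eef_pos: [506.7, -218.9, 71.5]
ee_rot: [-2.252, 2.164, -0.034]
wrist_force: [-0.4, 0.9, -0.6]
finger_gap: 27.8
```

```bash
python3 -c "
from h import *
rep()
snap('wrist','w3.png')"
```

```text
t 4.32 p [ 506.7 -218.9   71.5] q6 1.09 F [-0.4  0.9 -0.6] F_tool [-0.9  0.4  0.6] gap 27.8
theta 181.9 r 134.4 tool y ang 182.3 tilt z [ 0.028 -0.002 -1.   ]
```

View pics/w3.png

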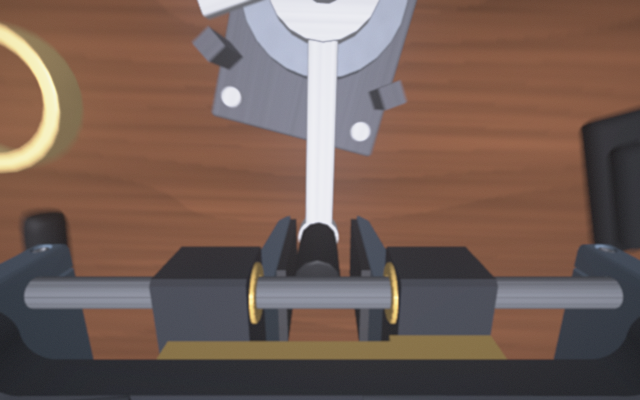

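>>> {"name": "carry_out", "arguments": {
  "moves": [
    {"linear": [0.3,0.04,0.1],"dr": [-0.3,0,-1]},
    {"linear": [0.3,0.04,0.1],"dr": [0,0,-1]},
    {"linear": [0.3,0.02,0.05],"dr": [0,0,-1]},
    {"linear": [0.2,0,0],"dr": [0,0,-0.7]}
  ]
}}

```text
t: 4.7
eef_pos: [512.8, -265.7, 66.5]
ee_rot: [2.591, -1.775, 0.023]
wrist_force: [0.4, 0.5, -1.5]
finger_gap: 27.9
```

```bash
python3 -c "
from h import *
rep()
snap('wrist','w4.png')"
```

```text
t 4.7 p [ 512.8 -265.7   66.5] q6 0.71 F [ 0.4  0.5 -1.5] F_tool [-0.4 -0.5  1.5] gap 27.9
theta 201.8 r 138.0 tool y ang 201.2 tilt z [ 0.011 -0.009 -1.   ]
```

View pics/w4.png

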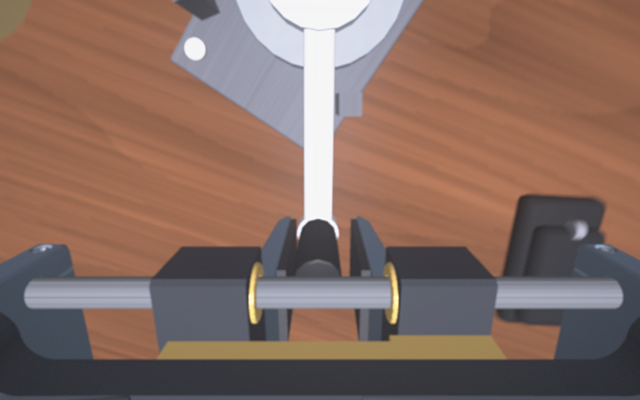

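>>> {"name": "carry_out", "arguments": {
  "moves": [
    {"linear": [-0.3,-0.01,0],"dr": [0,0,1]},
    {"linear": [-0.3,-0.01,0],"dr": [0,0,1]},
    {"linear": [-0.3,-0.01,0],"dr": [0,0,1]},
    {"linear": [-0.3,-0.01,0],"dr": [0,0,1]},
    {"linear": [-0.3,-0.01,0],"dr": [0,0,1]},
    {"linear": [-0.3,-0.01,0],"dr": [0,0,1]}
  ]
}}

```text
t: 5.25
eef_pos: [506.9, -200.0, 68.8]
ee_rot: [1.992, -2.428, 0.048]
wrist_force: [-1.6, -4.1, -3.4]
finger_gap: 28.2
```

```bash
python3 -c "
from h import *
rep()"
```

```text
t 5.25 p [ 506.9 -200.    68.8] q6 1.39 F [-1.6 -4.1 -3.4] F_tool [4.2 0.8 3.4] gap 28.2
theta 173.8 r 134.9 tool y ang 168.8 tilt z [ 0.019 -0.024 -1.   ]
```

>>> {"name": "carry_out", "arguments": {
  "moves": [
    {"linear": [-0.32,0.03,0],"dr": [0,-0.2,0.9]},
    {"linear": [-0.32,0.03,0],"dr": [0,0,0.9]},
    {"linear": [-0.32,0.03,0],"dr": [0,0,0.9]},
    {"linear": [-0.32,0.02,0],"dr": [0,0,0.9]},
    {"linear": [-0.32,0.02,0],"dr": [0,0,0.9]},
    {"linear": [-0.32,0,0],"dr": [0,0,0.9]}
  ]
}}

```text
t: 5.75
eef_pos: [532.6, -129.0, 71.5]
ee_rot: [-1.308, 2.836, -0.049]
wrist_force: [-1.5, -3.5, -2.9]
finger_gap: 28.1
```

```bash
python3 -c "
from h import *
rep()"
```

```text
t 5.75 p [ 532.6 -129.    71.5] q6 2.04 F [-1.5 -3.5 -2.9] F_tool [ 3.7 -1.   2.9] gap 28.1
theta 141.8 r 138.1 tool y ang 139.5 tilt z [ 0.03  -0.021 -0.999]
```

>>> {"name": "carry_out", "arguments": {
  "moves": [
    {"linear": [-0.3,0,0.05],"dr": [-0.3,0,0.7]},
    {"linear": [-0.3,0,0.05],"dr": [0,0,0.7]},
    {"linear": [-0.15,0,0],"dr": [0,0,0.5]},
    {"linear": [-0.1,0,0],"dr": [0,0,0]}
  ]
}}

```text
t: 6.08
eef_pos: [551.1, -107.7, 69.3]
ee_rot: [1.053, -2.952, 0.027]
wrist_force: [-10.7, -18.8, 0.9]
finger_gap: 28.1
```

```bash
python3 -c "
from h import *
rep()
snap('wrist','w5.png'); snap('top','t5.png')
places('wrist',['pole_pointer','pole_grip'])"
```

```text
t 6.08 p [ 551.1 -107.7   69.3] q6 2.27 F [-10.7 -18.8   0.9] F_tool [20.2 -7.8 -0.5] gap 28.1
theta 130.1 r 139.5 tool y ang 129.3 tilt z [-0.002 -0.019 -1.   ]
wrist pole_grip 0.94 [ 542.5 -109.2   74.3] [336. 259.]
```

View pics/w5.png

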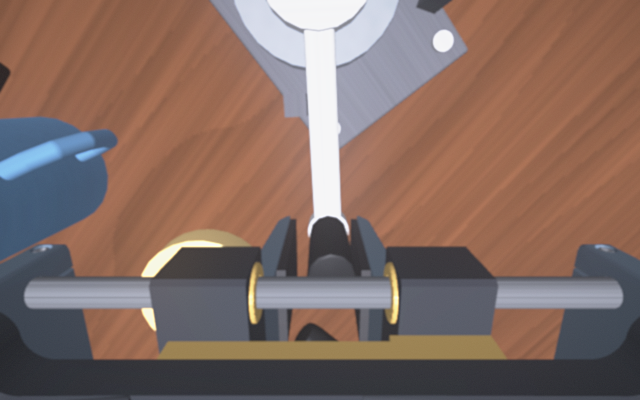

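View pics/t5.png

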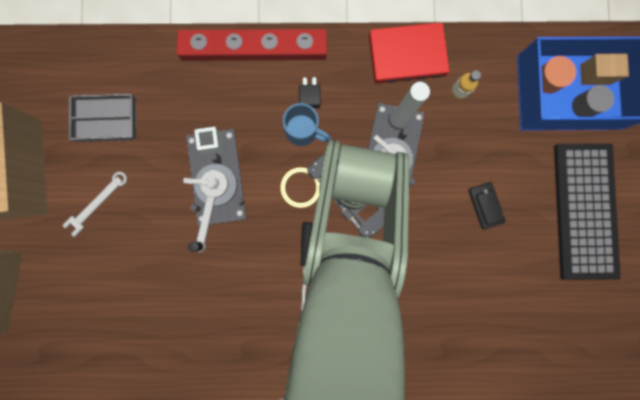

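>>> {"name": "carry_out", "arguments": {
  "moves": [
    {"linear": [0.3,0.01,0.02],"dr": [0,0,-1]},
    {"linear": [0.3,0.01,0.02],"dr": [0,0,-1]},
    {"linear": [0.3,0.01,0.02],"dr": [0,0,-1]},
    {"linear": [0.3,0.01,0.02],"dr": [0,0,-1]},
    {"linear": [0.3,0.01,0.02],"dr": [0,0,-1]},
    {"linear": [0.3,0.01,0.02],"dr": [-0.2,0,-1]},
    {"linear": [0.3,0.02,0.02],"dr": [0,0,-1]},
    {"linear": [0.3,0.02,0.02],"dr": [0,0,-1]},
    {"linear": [0.3,0.02,0.02],"dr": [0,0,-1]},
    {"linear": [0.3,0.02,0.02],"dr": [0,0,-1]},
    {"linear": [0.3,0.02,0.02],"dr": [0,0,-1]},
    {"linear": [0.3,0.02,0.02],"dr": [-0.2,0,-1]}
  ]
}}

```text
t: 7.28
eef_pos: [494.4, -230.6, 71.3]
ee_rot: [2.393, -2.008, 0.007]
wrist_force: [0.5, 1.8, -1.1]
finger_gap: 28.0
```

```bash
python3 -c "
from h import *
rep()"
```

```text
t 7.28 p [ 494.4 -230.6   71.3] q6 0.97 F [ 0.5  1.8 -1.1] F_tool [-1.7 -0.8  1.1] gap 28.0
theta 186.3 r 147.5 tool y ang 190.0 tilt z [-0.008 -0.017 -1.   ]
```

>>> {"name": "carry_out", "arguments": {
  "moves": [
    {"linear": [0.3,-0.08,0.05],"dr": [0,0,-0.7]},
    {"linear": [0.3,-0.06,0.05],"dr": [0,0,-0.7]},
    {"linear": [0.3,-0.05,0],"dr": [0,0,-0.7]},
    {"linear": [0.2,0,0],"dr": [0,0,-0.4]}
  ]
}}

```text
t: 7.62
eef_pos: [513.0, -269.7, 70.3]
ee_rot: [2.598, -1.739, 0.002]
wrist_force: [-1.5, 22.7, 2.0]
finger_gap: 27.9
```

```bash
python3 -c "
from h import *
rep()
snap('wrist','w6.png')
snap('top','t6.png')
places('top',['pole_pointer'])"
```

```text
t 7.62 p [ 513.  -269.7   70.3] q6 0.7 F [-1.5 22.7  2. ] F_tool [-21.6  -7.2  -2.3] gap 27.9
theta 203.3 r 139.4 tool y ang 202.4 tilt z [-0.008 -0.014 -1.   ]
top pole_pointer 0.59 [ 642.4 -217.6   63.3] [396. 155.]
```

View pics/w6.png

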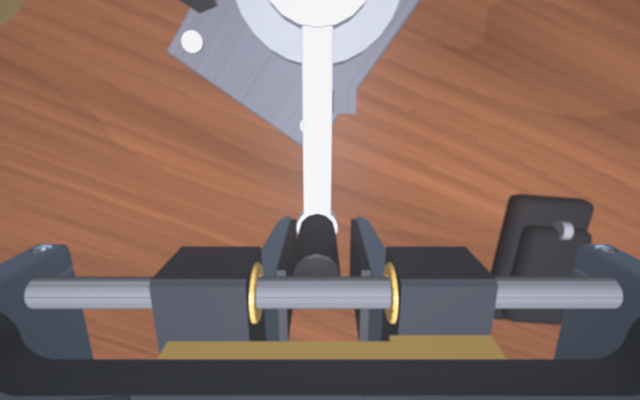

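View pics/t6.png

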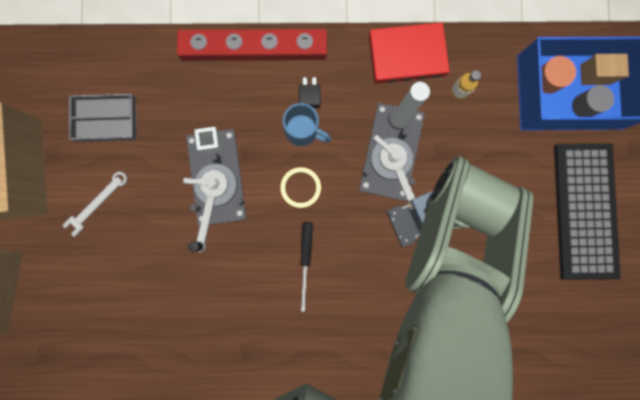

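>>> {"name": "carry_out", "arguments": {
  "moves": [
    {"linear": [-0.32,0.01,0],"dr": [0,0,0.95]},
    {"linear": [-0.32,0.01,0],"dr": [0,0,0.95]},
    {"linear": [-0.32,0.01,0],"dr": [0,0,0.95]},
    {"linear": [-0.32,0.01,0],"dr": [0,0,0.95]},
    {"linear": [-0.32,0.01,0],"dr": [0,0,0.95]},
    {"linear": [-0.32,0.01,0],"dr": [0,0,0.95]},
    {"linear": [-0.32,0.01,0],"dr": [0,0,0.95]},
    {"linear": [-0.32,0.01,0],"dr": [0,0,0.95]}
  ]
}}

```text
t: 8.43
eef_pos: [507.4, -172.7, 73.4]
ee_rot: [1.825, -2.544, 0.056]
wrist_force: [0.1, -4.0, -2.0]
finger_gap: 28.1
```

```bash
python3 -c "
from h import *
rep()"
```

```text
t 8.43 p [ 507.4 -172.7   73.4] q6 1.59 F [ 0.1 -4.  -2. ] F_tool [ 3.7 -1.3  2.2] gap 28.1
theta 162.6 r 140.0 tool y ang 161.3 tilt z [ 0.013 -0.035 -0.999]
```

>>> {"name": "carry_out", "arguments": {
  "moves": [
    {"linear": [-0.32,0.01,0.05],"dr": [-0.2,-0.2,0.95]},
    {"linear": [-0.32,0.01,0.05],"dr": [-0.2,0,0.95]},
    {"linear": [-0.32,0.01,0],"dr": [0,0,0.95]},
    {"linear": [-0.32,0.01,0],"dr": [0,0,0.95]}
  ]
}}

```text
t: 8.77
eef_pos: [529.2, -127.2, 72.2]
ee_rot: [1.344, -2.824, 0.016]
wrist_force: [-1.8, -3.9, -2.0]
finger_gap: 28.1
```

```bash
python3 -c "
from h import *
rep()"
```

```text
t 8.77 p [ 529.2 -127.2   72.2] q6 2.02 F [-1.8 -3.9 -2. ] F_tool [ 4.1 -1.1  2.1] gap 28.1
theta 142.0 r 141.8 tool y ang 140.9 tilt z [-0.009 -0.015 -1.   ]
```

>>> {"name": "carry_out", "arguments": {
  "moves": [
    {"linear": [-0.3,0,0.05],"dr": [0,0,0.7]},
    {"linear": [-0.3,0,0.05],"dr": [0,0,0.7]},
    {"linear": [-0.15,0,0],"dr": [0,0,0.5]},
    {"linear": [-0.1,0,0],"dr": [0,0,0]}
  ]
}}

```text
t: 9.1
eef_pos: [548.8, -105.7, 69.8]
ee_rot: [1.082, -2.922, 0.037]
wrist_force: [-11.9, -19.7, 0.3]
finger_gap: 28.3
```

```bash
python3 -c "
from h import *
rep()
snap('top','t7.png'); snap('side','s7.png')
im=np.vstack([cv2.resize(cv2.imread('pics/t7.png')[60:220,320:460],None,fx=3,fy=3)[:300], cv2.resize(cv2.imread('pics/s7.png')[90:190,270:410],None,fx=3,fy=3)]);cv2.imwrite('pics/c7.png',im)"
```

```text
t 9.1 p [ 548.8 -105.7   69.8] q6 2.27 F [-11.9 -19.7   0.3] F_tool [21.9 -7.2  0.6] gap 28.3
theta 130.3 r 142.6 tool y ang 130.6 tilt z [-0.016 -0.032 -0.999]
```

View pics/c7.png

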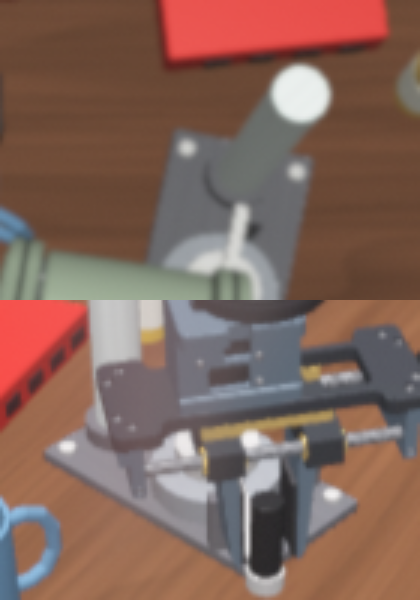

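>>> {"name": "carry_out", "arguments": {
  "moves": [
    {"linear": [0.3,0,0.02],"dr": [0,0,-0.9]},
    {"linear": [0.3,0,0.02],"dr": [0,0,-0.9]},
    {"linear": [0.3,0,0.02],"dr": [0,0,-0.9]},
    {"linear": [0.3,-0.01,0.02],"dr": [0,0,-0.9]},
    {"linear": [0.3,-0.01,0.02],"dr": [0,0,-0.9]},
    {"linear": [0.3,-0.01,0.02],"dr": [-0.2,0,-0.9]},
    {"linear": [0.3,-0.01,0.02],"dr": [0,0,-0.9]},
    {"linear": [0.3,-0.01,0.02],"dr": [0,0,-0.9]},
    {"linear": [0.3,-0.01,0.02],"dr": [0,0,-0.9]},
    {"linear": [0.3,0,0.02],"dr": [0,0,-0.9]},
    {"linear": [0.3,0,0.02],"dr": [0,0,-0.9]},
    {"linear": [0.3,0,0.02],"dr": [-0.2,0,-0.9]}
  ]
}}

```text
t: 10.2
eef_pos: [496.0, -232.3, 73.0]
ee_rot: [2.295, -2.086, -0.0]
wrist_force: [0.9, 1.2, -0.5]
finger_gap: 28.2
```

```bash
python3 -c "
from h import *
rep()
snap('top','t8.png');print(ray('top',(400.3,128.3),70))
cv2.imwrite('pics/c8.png',cv2.resize(cv2.imread('pics/t8.png')[60:220,340:460],None,fx=3.7,fy=3.7,interpolation=2))"
```

```text
t 10.2 p [ 496.  -232.3   73. ] q6 1.07 F [ 0.9  1.2 -0.5] F_tool [-1.1 -1.   0.4] gap 28.2
theta 187.0 r 146.1 tool y ang 185.4 tilt z [-0.027 -0.03  -0.999]
[ 700.25966851 -226.8185201    70.        ]
```

View pics/c8.png

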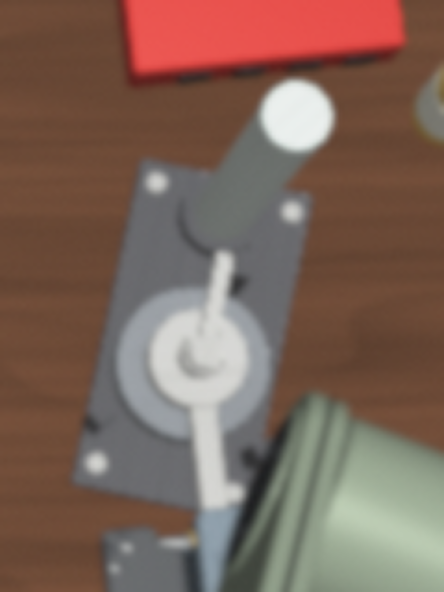

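The pointer looks home, along about -12° to -13° against mount +x at -13°. To confirm, I'll drive again: if it is home, the handle must block within 20°.

>>> {"name": "carry_out", "arguments": {
  "moves": [
    {"linear": [-0.3,-0.05,0],"dr": [0,0,0.95]},
    {"linear": [-0.3,-0.05,0],"dr": [0,0,0.95]},
    {"linear": [-0.2,-0.02,0],"dr": [0,0,0.6]}
  ]
}}

```text
t: 10.5
eef_pos: [503.0, -204.1, 73.8]
ee_rot: [2.029, -2.346, 0.022]
wrist_force: [0.0, -0.6, 0.0]
finger_gap: 27.6
```

```bash
python3 -c "
from h import *
rep()"
```

```text
t 10.5 p [ 503.  -204.1   73.8] q6 1.37 F [ 0.  -0.6  0. ] F_tool [ 0.6 -0.1 -0. ] gap 27.6
theta 175.7 r 138.4 tool y ang 171.7 tilt z [-0.021 -0.037 -0.999]
```

>>> {"name": "carry_out", "arguments": {
  "moves": [
    {"linear": [-0.2,0,0],"dr": [-0.2,0,0.2]},
    {"linear": [-0.15,0,0],"dr": [0,0,0.3]},
    {"linear": [-0.15,0,0],"dr": [0,0,0.3]}
  ]
}}

```text
t: 10.75
eef_pos: [505.8, -184.6, 74.1]
ee_rot: [1.92, -2.416, 0.014]
wrist_force: [-1.2, -11.5, -5.6]
finger_gap: 28.1
```

```bash
python3 -c "
from h import *
rep()"
```

```text
t 10.75 p [ 505.8 -184.6   74.1] q6 1.5 F [ -1.2 -11.5  -5.6] F_tool [11.2 -1.6  6.1] gap 28.1
theta 167.5 r 138.5 tool y ang 166.9 tilt z [-0.038 -0.042 -0.998]
```

>>> {"name": "carry_out", "arguments": {
  "moves": [
    {"linear": [-0.15,0,0],"dr": [0,0,0]},
    {"linear": [-0.15,0,0],"dr": [0,0,0]},
    {"linear": [-0.15,0,0],"dr": [0,0,0]}
  ]
}}

```text
t: 11.0
eef_pos: [507.2, -175.9, 73.7]
ee_rot: [1.906, -2.404, 0.039]
wrist_force: [-4.2, -18.6, -5.1]
finger_gap: 28.1
```

```bash
python3 -c "
from h import *
rep()"
```

```text
t 11.0 p [ 507.2 -175.9   73.7] q6 1.55 F [ -4.2 -18.6  -5.1] F_tool [18.6 -0.3  6.5] gap 28.1
theta 163.9 r 139.3 tool y ang 166.8 tilt z [-0.042 -0.066 -0.997]
```

>>> {"name": "carry_out", "arguments": {
  "moves": [
    {"linear": [-0.15,0,0],"dr": [0,0,0]},
    {"linear": [-0.15,0,0],"dr": [0,0,0]},
    {"linear": [0,0,0],"dr": [0,0,0]}
  ]
}}

```text
t: 11.25
eef_pos: [506.9, -177.2, 73.5]
ee_rot: [1.894, -2.385, 0.072]
wrist_force: [-1.2, -16.4, -8.6]
finger_gap: 27.8
```

```bash
python3 -c "
from h import *
rep()
snap('top','t9.png')
snap('wrist','w9.png'); places('wrist',['pole_pointer'])
cv2.imwrite('pics/c9.png',cv2.resize(cv2.imread('pics/t9.png')[60:220,340:460],None,fx=3.7,fy=3.7,interpolation=2))"
```

```text
t 11.25 p [ 506.9 -177.2   73.5] q6 1.59 F [ -1.2 -16.4  -8.6] F_tool [15.3 -2.7 10.2] gap 27.8
theta 164.5 r 139.2 tool y ang 166.8 tilt z [-0.045 -0.096 -0.994]
```

View pics/c9.png

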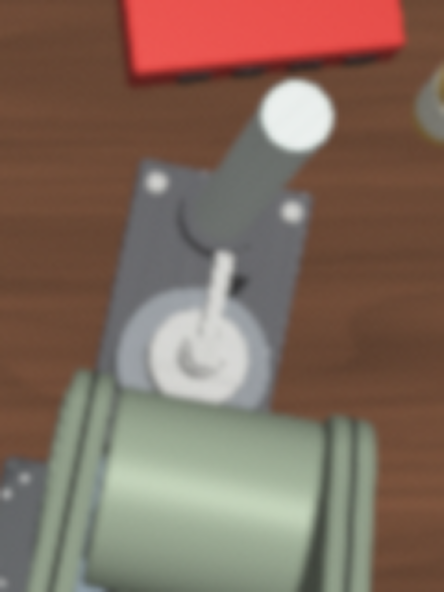

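View pics/w9.png

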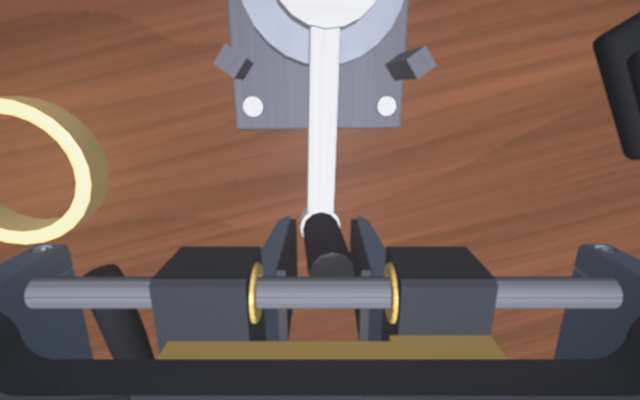

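The handle is blocked at mid-swing, clear of both cheeks, at about 16 N. So the bolt is on its hard stop. Releasing now.

>>> {"name": "carry_out", "arguments": {
  "moves": [
    {"linear": [0.08,0,0],"dr": [0,0,0]},
    {"linear": [0,0,0],"dr": [0,-0.6,0]},
    {"linear": [0,0,0],"dr": [0,-0.5,0]}
  ],
  "gripper": 45
}}

```text
t: 11.65
eef_pos: [507.0, -185.3, 74.8]
ee_rot: [1.933, -2.447, -0.001]
wrist_force: [-0.7, -2.0, 1.0]
finger_gap: 43.8
```

```bash
python3 -c "
from h import *
rep()"
```

```text
t 11.65 p [ 507.  -185.3   74.8] q6 1.46 F [-0.7 -2.   1. ] F_tool [ 2.1  0.2 -1. ] gap 43.8
theta 167.7 r 137.1 tool y ang 166.6 tilt z [-0.019 -0.014 -1.   ]
```

>>> {"name": "carry_out", "arguments": {
  "moves": [
    {"linear": [0,0,-0.5],"dr": [0,0,0]},
    {"linear": [0,0,-0.6],"dr": [0,0,0]},
    {"linear": [0,0,-0.8],"dr": [0,0,0]},
    {"linear": [0,0,-0.8],"dr": [0,0,0]},
    {"linear": [0,0,-0.8],"dr": [0,0,0]},
    {"linear": [0,0.8,-0.3],"dr": [0,0,0]},
    {"linear": [0,0.8,0],"dr": [0,0,0]},
    {"linear": [0,0.8,0],"dr": [0,0,0]},
    {"linear": [0,0,0],"dr": [0,0,0]},
    {"linear": [0,0,0],"dr": [0,0,0]}
  ]
}}

```text
t: 12.48
eef_pos: [415.5, -156.0, 240.1]
ee_rot: [1.887, -2.494, 0.025]
wrist_force: [-0.0, -0.1, -0.5]
finger_gap: 45.0
```

```bash
python3 -c "
from h import *
rep()
snap('top','t10.png'); places('top',['socket_grip','pole_pointer']); snap('side','s10.png'); places('side',['socket_grip'])
a=cv2.resize(cv2.imread('pics/t10.png')[70:220,340:460],None,fx=3,fy=3,interpolation=2);b=cv2.resize(cv2.imread('pics/s10.png')[30:180,270:400],None,fx=3,fy=3,interpolation=2)
cv2.imwrite('pics/c10.png',np.hstack([a,b]))"
```

```text
t 12.48 p [ 415.5 -156.   240.1] q6 1.48 F [-0.  -0.1 -0.5] F_tool [ 0.1 -0.   0.5] gap 45.0
theta 165.4 r 232.9 tool y ang 164.2 tilt z [-0.002 -0.021 -1.   ]
top socket_grip 0.68 [443.6 211.6  70.8] [197. 249.]
top pole_pointer 0.65 [ 646.7 -217.4   63.6] [396. 153.]
side socket_grip 0.9 [451.5 208.6  77.2] [311. 319.]
```

View pics/c10.png

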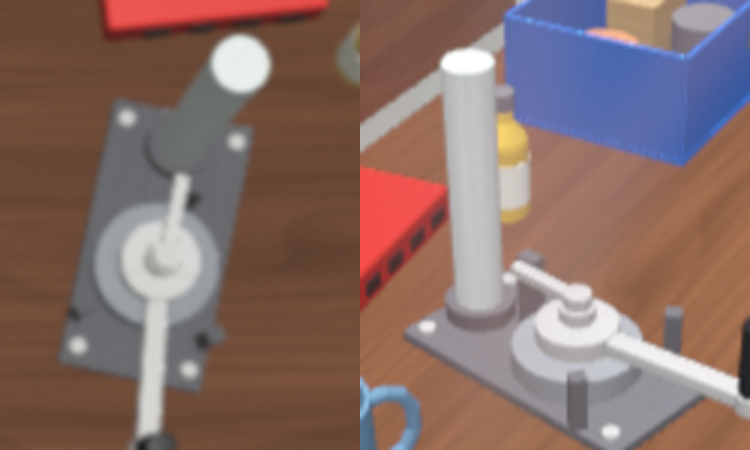

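```bash
python3 -c "
from h import *
print(manip.hand_in())"
```

```text
the job is handed in; nothing more can be done
None
```

I tightened the pole mount's bolt and handed the job in at about 12.6 s of the 58 s allowed. No verdict was reported.

**What I did:** I caged the grip loosely between the fingers. I swung the handle back, then made two full drive strokes between its stops, turning the pointer about 118°. After a third back stroke I pushed once more to test the bolt. Then I let go and moved well clear.

**Last checks:**
- **Bolt home:** on the test push the handle blocked at mid-swing, clear of both cheeks, at about 16 to 19 N. Normal driving took about 4 N, so this should be the bolt's hard stop.
- **Pointer:** in the top view it lies against the stop block and points at the pole. I measured -12° to -13° against about -13° for the mount.
- **Robot:** it touches nothing; the wrist force reads about 0.
- **Other mount:** the arm never came near its handle. The top and side estimates of its grip moved 2 to 6 mm from the start, which is about the network's own error.
- **Forces:** the largest reading between moves was about 23 N at the wrist, against the handle's stops.

One estimate fell short: the wrist-camera network did not find the pointer in the late pictures, so I judged its angle from the top and side views.

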